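# Index the specimen turret under the inspection microscope and lock it

## Task

Bring the mount with the ring-shaped tube section under the microscope: with your fingertip, push the turret's tabs, either way round, until that mount clicks in under the lens, and only then push the lock lever's thumb plate in towards the turret until the lever is fully home. Grip and lift nothing, keep off the polished mounts and the microscope, leave the loose tools where they lie, and finish clear of everything.

Things in the scene. Friction and masses are not known exactly. Their poses are not given: they have to be found in the camera images.
- stand: Grey base plate of the inspection stand, fixed; top 16 mm above the worktop. Origin on the worktop under the turret's vertical axis; +x points away from the robot to the column, +y to the side with the lock lever, z up. The plate spans x -120 to 190 mm, y -125 to 125 mm. Its front is the -x side, where nothing stands above the tabs.
- turret (a joint): Turn of the aluminium turret (disc 164 mm across, top at z 44 mm) about the stand's axis, rad, counterclockwise from above positive, endless. At value v the ring mount lies at angle pi + v from the stand's +x axis: under the lens at +pi or -pi. Friction (0.06 N m) holds it anywhere; a spring ball clicks it into 6 stations 60 degrees apart, drawing in from 5 degrees; 5 to 15 N at a tab frees it.
- ring_mount (a point): Centre of the polished top face of the mount with the ring-shaped section, 54 mm from the turret axis, z 62 mm.
- lens_axis (a point): Point under the microscope lens, level with the mounts' tops: 54 mm behind the turret axis on the stand's +x axis.
- microscope: Digital microscope: steel column 162 mm behind the turret axis, 278 mm high, with a boom forward to an upright black barrel (up to 58 mm across) over the rear station, its lower end at z 135 mm. Origin at the stand's origin. Do not touch.
- mounts: Six round black resin mounts as one part turning with the turret, every 60 degrees at 54 mm radius, 40 mm across, tops at z 62 mm. Bright metal sections in their tops tell them apart: square, small solid round, flat bar, ring (29 mm outside, 18 mm hole), L-shaped angle, hexagon. Polished: do not touch. Origin at the stand's origin.
- tab_faces_ccw: The rubber faces on the counterclockwise sides of the six tabs (27 mm long from 91 to 118 mm radius, z 40 to 60 mm). Pushing one turns the turret clockwise from above. Origin on the turret axis.
- tab_faces_cw: The rubber faces on the clockwise sides of the six tabs, same size; pushing one turns the turret counterclockwise. Origin on the turret axis.
- lock_lever (a joint): Flat steel lock lever below the tabs' level on the stand's +y side, on a vertical pivot at (55, 78) mm in the stand's frame; rad, 0 = fully home (tooth in a turret notch), 0.32 = fully open. Starts at 0.22 to 0.32, stays where left; 1.5 N at the thumb plate moves it. It goes home only with the turret within about 1 degree of a station; elsewhere the tooth stops on the rim near 0.15.
- thumb_plate (a point): Middle of the outer face of the upright thumb plate at the lever's free end, z 47 mm; the plate is 34 mm wide, 12 mm thick over its rubber faces, z 22 to 64 mm. With the lever home this point lies at about (-60, 128) mm in the stand's frame, outward normal (0.35, 0.94); open, it stands up to 40 mm further out along that normal.
- plate_outer: Rubber facing (30 x 30 mm) on the outer side of the thumb plate, the one to push; origin at the lever's pivot.
- plate_inner: Rubber facing on the inner side of the thumb plate, towards the turret; origin at the lever's pivot.
- tweezers: Loose steel tweezers, 122 mm long, 9 mm high, lying in front of the stand's base plate, on its right. Origin under its middle.
- dust_brush: Loose flat brush, 186 mm long, 13 mm high, lying in front of the stand's base plate, on its left. Origin under its middle.
- weight_100g: Loose small check weight, 22 mm across, 37 mm high, standing left of the stand. Origin under its middle.
- jaw_insert: Loose serrated steel block, 25 x 50 x 13 mm, left of the stand's rear. Origin under its middle.
- micrometer: Loose outside micrometer, 148 mm long, 17 mm high, left front. Origin under its middle.
- ring_tab (a point): Middle (z 50 mm, 104 mm radius) of the ring mount's tab, outside that mount on the same angle. Each of the six mounts has such an upright radial tab on the turret's rim: 80 to 119 mm from the axis, 12 mm thick over its rubber faces, z 38 to 62 mm, one to six dots on its top edge (four on this one). Neighbouring tabs are 60 degrees apart and leave about 95 mm free between them.

How it is judged:
By the outcome, as a careful person would: the job done as asked, in the order asked, and still so for the second after the job is handed in, with the robot touching nothing.
It also fails if it takes over 72 s, if anything falls off the work surface, if the arm or the gripper's body presses on something with over 40 N, if the wrist force passes 120 N, or if a joint passes its speed limit or range.

## Robot

A 7-joint arm with a two-finger parallel gripper is mounted at the origin on a cart in front of the work surface, level with it; the furniture and walls round the work are solid. World frame = base frame: x ahead of the robot, y to its left, z up, the work surface at z = 0. Lengths are in m, angles in rad, forces in N, time in s.
With the tool pointing down it reaches from about 0.35 to 0.9 m from the base axis. Payload 19.9 kg.
Tool frame: the origin (TCP) lies between the finger pads; the fingertips stand 19 mm ahead of it and the grasp point (between the pads) is the TCP; z points along the fingers, y is the line along which they close (so a half turn about z gives the same grasp; the last joint's range is limited). The gripper opens to 94 mm and grips with 3 to 60 N. Pads are 16 mm wide; open, the fingers measure 119 mm over their backs; the gripper's body (75 mm by 177 mm) begins 78 mm behind the grasp point.
Start: joints at [-1.218, 0.417, -0.01, 1.614, 0.005, 1.111, -0.053], TCP at [0.24, 0.577, 0.185] pointing down, gripper open.
Joint ranges: [-2.81, 2.81], [-0.39, 2.02], [-1.27, 1.25], [0.06, 2.57], [-1.19, 4.33], [0.19, 2], [-2.82, 2.82]. Speed limits (rad/s): [1.89, 1.89, 2.39, 2.39, 3.01, 3.01, 3.01].

## Interface

Orientations are given as a 3x3 rotation matrix whose columns are the frame's x, y, z axes.
In Python, from rig import robot gives the robot as it stands. Calls block until the motion is done:
- robot.move_ptp(position, orientation): joint-space move of the TCP to a pose.
- robot.move_linear(position, velocity=0.15, frame=None, threshold=None): straight line of the TCP; frame=None keeps the orientation; velocity is the mean speed in m/s. With threshold (N) it stops when the force on the tool has changed by that much, and returns True; else False.
- robot.goto_joints(angles): joint-space move.
- robot.gripper_to(opening): finger opening in m; the grip force is fixed at half the most; returns when the fingers have stopped.
- robot.pause(seconds).
- robot.ik(position, orientation): joint angles nearest the present ones, or None.
- robot.get_state(): the state.
- robot.grab_frame(name): name is "scene" or "side" or "wrist"; returns the picture (420x560x3 uint8, red, green, blue); there is no depth.
- robot.camera_info(name): a dict with "fx", "fy", "cx", "cy" (pixels), "rvec" (rotation vector, rad) and "tvec" (3), from world to camera coordinates, as OpenCV has them. Camera axes: x right, y down, z forward; pixel columns grow to the right and rows downward; lengths in m; the calibration is good to about 2 mm. A picture is of the moment at which its call begins: read the wrist's pose just before it. camera_info takes no time and is no camera call; for the wrist camera it gives the pose at the moment of the call.
A pose or a line that the arm cannot do raises robot.PlanningError and nothing moves.
- robot.sign_off(): hands the job in; it is judged then, once.
The state is a dict: "time": time; "qpos": joint angles; "joint_vel": joint speeds; "effort": joint torques, N m; "ee_pos": TCP position; "tool_rot": TCP orientation; "force": force on the tool from outside, world axes, zero at the start; "moment": the same for the moment, N m; "opening": finger opening in m; "grasp_force": force on a finger pad.
Only numpy, scipy, OpenCV 4.12 (cv2) and the standard library are available. Lean on these libraries where they do the work, as an engineer would, in place of code of your own. Each camera call takes 0.05 s, during which the arm holds its last target. There are 200 camera calls.

## Working session

There is one attempt and no reset: what is moved stays moved. The work goes in short steps, each a Python script; the robot and the scene stay as the last script left them, time stands still between calls to the robot, and variables do not carry over. Pictures are saved under pics/ and viewed, at most 10 in all, crops included, and the job is handed in when it is done.

```bash
mkdir -p pics; ls
python3 - <<'E'
from rig import robot
import cv2,numpy as np
for n in ["scene","side","wrist"]:
    c=robot.camera_info(n); im=robot.grab_frame(n); cv2.imwrite(f"pics/{n}0.png",im[:,:,::-1])
    R=cv2.Rodrigues(np.array(c["rvec"],float))[0]; print(n,c["fx"],-R.T@np.array(c["tvec"]).ravel(),R[2])
s=robot.get_state();print(s["time"],s["ee_pos"],s["tool_rot"],s["opening"])
E
```

```text
pics
scene 444.438651311136 [ 0.15791417 -0.62997465  0.52570689] [ 0.39259634  0.80477259 -0.44520691]
side 383.5630413968384 [0.50724026 0.8634019  0.58173307] [ 0.07980123 -0.79321391 -0.60369152]
wrist 342.27200606234504 [0.17742128 0.60140758 0.3835462 ] [ 0.21272704 -0.0897089  -0.97298485]
0.15 [0.23968793 0.57688416 0.18449657] [[-9.23487474e-01  3.83628472e-01 -2.82678245e-04]
 [ 3.83628568e-01  9.23487053e-01 -8.85881680e-04]
 [-7.87997365e-05 -9.26544086e-04 -9.99999568e-01]] 0.09424903284514166
```

View pics/scene0.png

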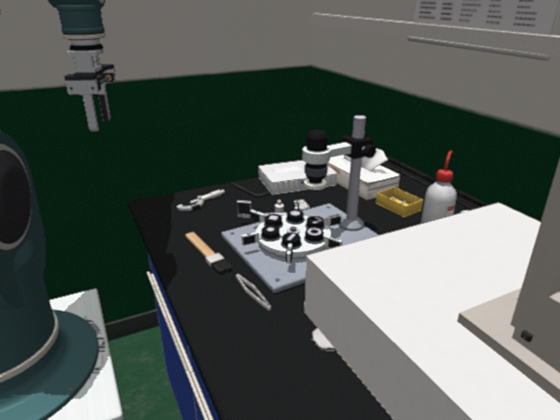

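View pics/side0.png

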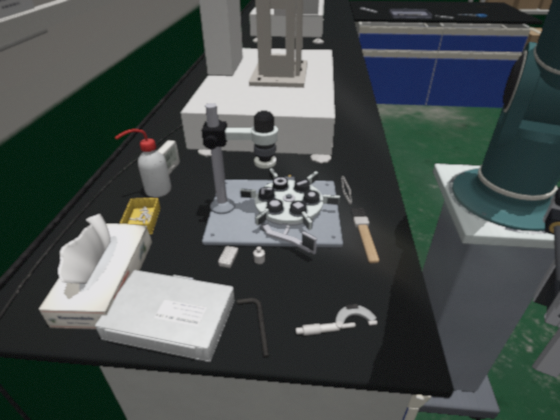

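The scene view shows the stand around (295,240). In the side view the turret is around (289,200), with plate corners near (224,180), (340,181), (341,243) and (205,241), and the lever's thumb plate near (309,241). Next I'll cast these onto planes and take a closer wrist view.

```bash
cat > h.py <<'E'
from rig import robot
import cv2,numpy as np
def cam(n):
    c=robot.camera_info(n); return c
def ray(c,uv,z):
    R=cv2.Rodrigues(np.array(c["rvec"],float))[0]; t=np.array(c["tvec"],float).ravel(); o=-R.T@t
    uv=np.atleast_2d(uv); d=np.c_[(uv[:,0]-c["cx"])/c["fx"],(uv[:,1]-c["cy"])/c["fy"],np.ones(len(uv))]@R
    return o+d*((z-o[2])/d[:,2])[:,None]
def proj(c,P):
    K=np.array([[c["fx"],0,c["cx"]],[0,c["fy"],c["cy"]],[0,0,1]])
    return cv2.projectPoints(np.atleast_2d(np.array(P,float)),np.array(c["rvec"],float),np.array(c["tvec"],float),K,None)[0][:,0]
def Rdown(a): # tool z down, tool y along world angle a
    y=np.array([np.cos(a),np.sin(a),0]); z=np.array([0,0,-1.]); return np.c_[np.cross(y,z),y,z]
E
python3 - <<'E'
from h import *
c=cam("side"); print(ray(c,[(341,243),(205,241),(340,181),(224,180)],.016).round(3)); print(ray(c,[(289,203)],.044).round(3), ray(c,[(309,241)],.047).round(3))
c=cam("scene");print(ray(c,[(295,235)],.044).round(3), ray(c,[(273,284),(222,238)],.016).round(3))
im=cv2.imread("pics/side0.png");cv2.imwrite("pics/side_c.png",cv2.resize(im[150:260,190:360],None,fx=4,fy=4,interpolation=cv2.INTER_CUBIC))
s=robot.get_state();R=np.array(s["tool_rot"])
cw=robot.camera_info("wrist");Rc=cv2.Rodrigues(np.array(cw["rvec"]))[0];o=-Rc.T@np.array(cw["tvec"]).ravel()
print("cam in tool",R.T@(o-s["ee_pos"]),R.T@Rc[2])
E
```

```text
[[ 0.436  0.235  0.016]
 [ 0.732  0.255  0.016]
 [ 0.43  -0.012  0.016]
 [ 0.742  0.01   0.016]]
[[0.557 0.137 0.044]] [[0.505 0.269 0.047]]
[[0.559 0.103 0.044]] [[ 0.456 -0.001  0.016]
 [ 0.427  0.207  0.016]]
cam in tool [ 0.06689515 -0.00140045 -0.19913654] [-2.30782323e-01 -1.80367236e-04  9.73005389e-01]
```

View pics/side_c.png

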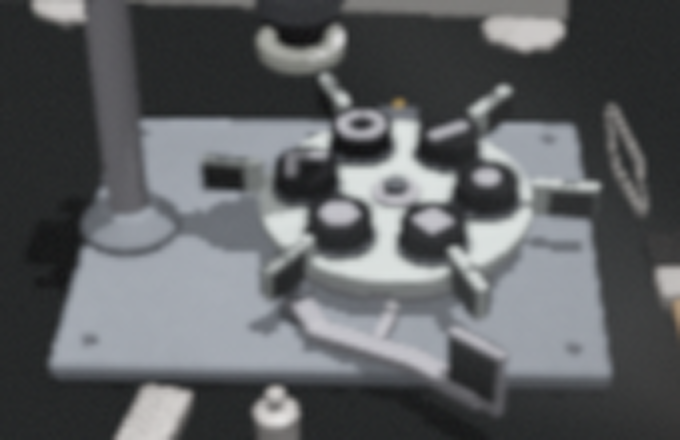

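The ring mount sits one station clockwise of the lens (crop (361,127)), with the L-shape near the lens. The turret therefore needs about +60° counterclockwise, pushing the front tab (crop (570,195)) towards -y. Next is a wrist view from above.

Run:
```python
from h import *
robot.gripper_to(0.0)
ok=False
for a in (-np.pi/2,-np.pi/2+.4,-np.pi/2-.4,0,np.pi/2):
    try:
        print(a,robot.ik([0.43,0.13,0.33],Rdown(a)))
        robot.move_ptp([0.43,0.13,0.33],Rdown(a)); ok=True;break
    except robot.PlanningError as e: print(e)
c=cam("wrist");im=robot.grab_frame("wrist");cv2.imwrite("pics/w1.png",im[:,:,::-1])
np.save("w1.npy",c,allow_pickle=True);s=robot.get_state();print(s["time"],s["ee_pos"],s["qpos"])
```

```text
-1.5707963267948966 [-0.93671855 -0.0416582   0.56041914  1.83357013  0.02272369  1.34337086
 -1.9526108 ]
3.4583 [0.42991873 0.13064243 0.32983534] [-0.9372217  -0.04100108  0.55956786  1.83343302  0.02268496  1.34326876
 -1.95191418]
```

View pics/w1.png

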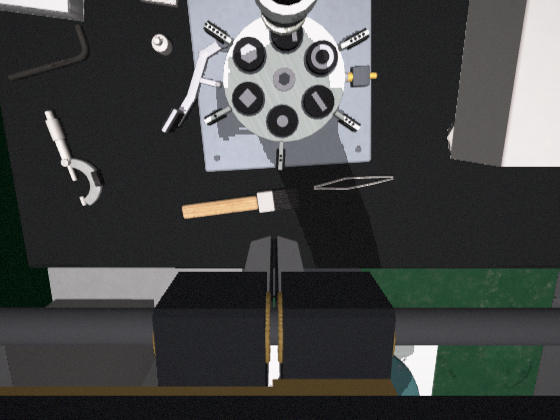

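The view is clear: hub (284,79), ring mount (322,56) with its tab (356,38), front tab (281,156), thumb plate about (175,118), front plate corners (206,171) and (370,160).

Run:
```python
from h import *
from scipy.optimize import least_squares
c=np.load("w1.npy",allow_pickle=True).item()
m=ray(c,[(249,53),(322,56),(247,98),(282,121),(319,101)],.062)[:,:2]
off=np.radians([120,0,180,240,300])  # relative to ring, ccw
f=lambda p:np.r_[[m[i]-p[:2]-.054*np.array([np.cos(p[2]+o),np.sin(p[2]+o)]) for i,o in enumerate(off)]].ravel()
r=least_squares(f,[.56,.12,-1.05]);print("centre",r.x[:2],"ring deg",np.degrees(r.x[2]),"res mm",(r.fun*1e3).round(1))
O=r.x[:2]
t=ray(c,[(217,33),(356,38),(348,122),(281,156),(216,116)],.062)[:,:2]-O
print("tabs",np.degrees(np.arctan2(t[:,1],t[:,0])).round(1),np.hypot(*t.T).round(3))
k=ray(c,[(206,171),(370,160),(370,6)],.016);print("corners",k.round(4)); d=k[0]-k[1];yaw=np.arctan2(d[1],d[0])-np.pi/2;print("yaw",np.degrees(yaw),np.linalg.norm(d), "sideedge",np.degrees(np.arctan2(*(k[2]-k[1])[[1,0]])))
R=lambda a:np.array([[np.cos(a),-np.sin(a)],[np.sin(a),np.cos(a)]])
print("O from corners",k[0,:2]-R(yaw)@[-.12,.125],k[1,:2]-R(yaw)@[-.12,-.125])
im=cv2.imread("pics/w1.png");cv2.imwrite("pics/w1c.png",cv2.resize(im[0:185,150:385],None,fx=3.2,fy=3.2,interpolation=cv2.INTER_CUBIC))
for a in (-90,-60,-120,0,90,180): print(a,robot.ik([0.47,0.14,0.09],Rdown(np.radians(a))) is not None, robot.ik([0.52,0.27,0.09],Rdown(np.radians(a))) is not None)
```

```text
centre [0.55952273 0.11608849] ring deg -62.41733737584035 res mm [ 0.  -0.8  0.5  0.2 -0.3  0.4 -0.3  0.2  0.   0. ]
tabs [  58.3  -62.6 -123.2  178.   118.2] [0.099 0.101 0.101 0.1   0.101]
corners [[ 4.335e-01  2.310e-01  1.600e-02]
 [ 4.501e-01 -1.390e-02  1.600e-02]
 [ 6.564e-01 -2.000e-04  1.600e-02]]
yaw 3.883927496669039 0.24549958584737427 sideedge 3.8076671033463754
O from corners [0.56169149 0.1144537 ] [0.56138665 0.11894378]
-90 True True
-60 True True
-120 True True
0 True True
90 True True
180 True True
```

View pics/w1c.png

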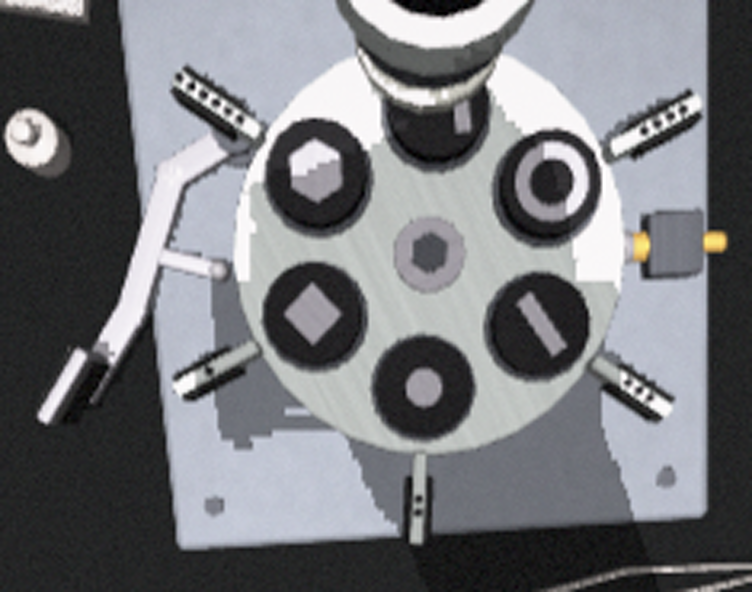

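Centre is (0.560, 0.1165) and stand yaw is 3.9°. The ring is at stand angle -66.3°, so it needs +66.3° ccw. I'll follow the front tab with the closed fingers from 178° to about 244° (world).

```bash
cat >> h.py <<'E'
O=np.array([.5600,.1165]); YAW=np.radians(3.9)
def pose(th,gap=0,z=.062,r=.105,off=.014):  # th deg world of tab; finger on its cw side
    t=np.radians(th); rh=np.array([np.cos(t),np.sin(t)]); tt=np.array([-rh[1],rh[0]])
    return np.r_[O+rh*r-tt*(off+gap),z], Rdown(t-np.pi)
def W(p):
    return O+np.array([[np.cos(YAW),-np.sin(YAW)],[np.sin(YAW),np.cos(YAW)]])@np.array(p,float)
E
python3 - <<'E'
from h import *
def st(l):
    s=robot.get_state();print(l,round(s["time"],2),s["ee_pos"].round(4),np.array(s["force"]).round(1),"q7",round(s["qpos"][6],2),flush=True)
p,R=pose(168,.006,z=.2)
robot.move_ptp(p,R);st("above")
p,_=pose(168,.006);robot.move_linear(p,.12);st("down")
for th in [174,180,186,192,198,204,210,216,222,228,234,239,242.4]:
    p,R=pose(th);robot.move_linear(p,.06,R);st(th)
c=cam("wrist");im=robot.grab_frame("wrist");cv2.imwrite("pics/w2.png",im[:,:,::-1])
c=cam("side");im=robot.grab_frame("side")[:,:,::-1];cv2.imwrite("pics/s2.png",cv2.resize(im[130:270,190:370],None,fx=4,fy=4,interpolation=cv2.INTER_CUBIC))
E
```

```text
above 4.82 [0.4616 0.158  0.2002] [ 0.4  0.4 -0.4] q7 -0.5
down 6.12 [0.4618 0.1581 0.0626] [ 0.4 -0.2 -0.7] q7 -0.35
174 6.55 [0.4573 0.1417 0.0624] [-0.6  0.  -0.1] q7 -0.23
180 6.88 [0.4552 0.1309 0.0621] [-0.3 -0.4  0.1] q7 -0.12
186 7.22 [0.4543 0.1199 0.0621] [0.8 0.4 0.2] q7 -0.01
192 7.55 [0.4545 0.1088 0.062 ] [-0.4  0.3 -0.4] q7 0.1
198 7.88 [0.4559 0.0979 0.062 ] [0.1 0.7 0.6] q7 0.22
204 8.22 [0.4583 0.087  0.062 ] [0.4 0.1 0.2] q7 0.34
210 8.55 [0.462  0.0765 0.062 ] [-0.7  0.1  0.1] q7 0.46
216 8.88 [0.4667 0.0665 0.0619] [0.7 0.1 0.4] q7 0.58
222 9.22 [0.4724 0.057  0.0619] [0.  0.  0.3] q7 0.7
228 9.55 [0.4791 0.0482 0.0619] [-0.7 -1.4 -0.4] q7 0.82
234 9.88 [0.4866 0.0401 0.0619] [-1.7  0.8 -0.5] q7 0.93
239 10.18 [0.4936 0.034  0.0619] [-0.4 -0.1  0.6] q7 1.03
242.4 10.44 [0.4987 0.0301 0.062 ] [0.2 0.4 0.6] q7 1.09
```

View pics/s2.png

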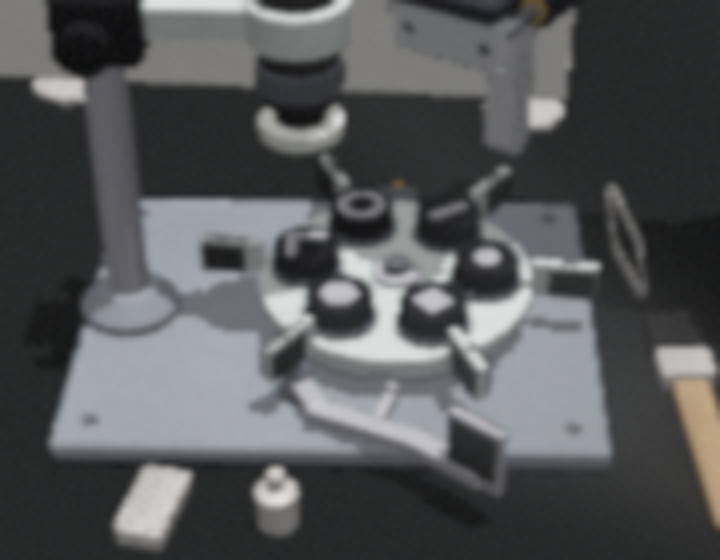

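The turret did not move, and the fingertip (crop (505,148)) looks well above and behind the tabs. I'll check the projection.

Run:
```python
from h import *
s=robot.get_state();e=np.array(s["ee_pos"]);R=np.array(s["tool_rot"]);print(e,R.round(3).tolist(),s["opening"])
c=cam("side");f=lambda P:((proj(c,P)-[190,130])*4).round(0).tolist()
print("tip",f(e+R[:,2]*.019),"tcp",f(e),"centre44",f([*O,.044]))
for sgn in(-1,1):
  print(f(e+R[:,2]*.019+R[:,1]*.0125*sgn))
print("tabs62",f([[*(O+.104*np.array([np.cos(np.radians(k*60+177.8)),np.sin(np.radians(k*60+177.8))])),.062] for k in range(6)]))
c2=cam("scene");print(proj(c2,e+R[:,2]*.019)); im=robot.grab_frame("scene")[:,:,::-1];cv2.imwrite("pics/sc2.png",cv2.resize(im[130:330,200:440],None,fx=3,fy=3,interpolation=cv2.INTER_CUBIC))
```

```text
[0.49854353 0.03022573 0.06192359] [[-0.885, 0.466, -0.0], [0.466, 0.885, 0.0], [0.0, -0.0, -1.0]] 0.0001507211668259995
tip [[499.0, 200.0]] tcp [[500.0, 175.0]] centre44 [[393.0, 272.0]]
[[508.0, 191.0]]
[[489.0, 209.0]]
tabs62 [[570.0, 260.0], [491.0, 173.0], [329.0, 162.0], [221.0, 235.0], [281.0, 333.0], [469.0, 348.0]]
[[285.48732454 258.70041945]]
```

View pics/sc2.png

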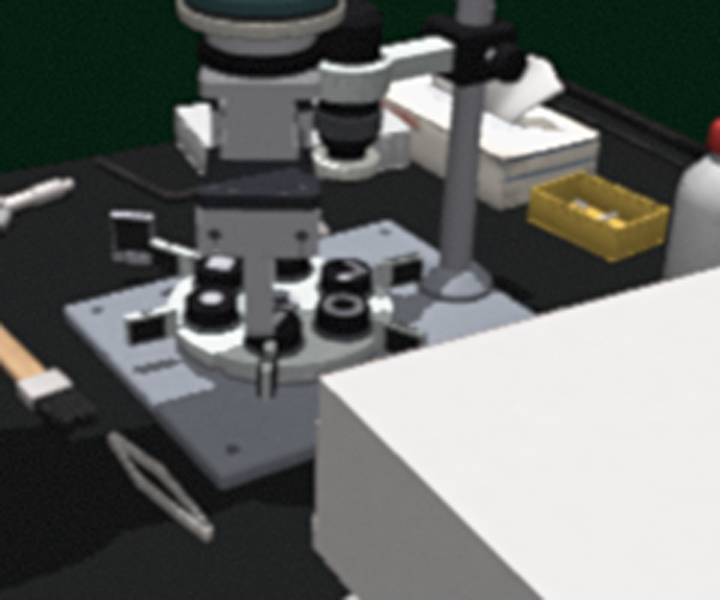

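The fingertip appears higher than the stated 19 mm ahead of the TCP. In the scene crop the tip is at (260,340), where (257,386) was predicted. I'll triangulate it.

Run:
```python
from h import *
A=[]
for n,uv in (("side",(316.2,167.5)),("scene",(286.7,243))):
    c=cam(n);K=np.array([[c["fx"],0,c["cx"]],[0,c["fy"],c["cy"]],[0,0,1]])
    A.append((K@np.c_[cv2.Rodrigues(np.array(c["rvec"]))[0],np.array(c["tvec"]).ravel()],np.array(uv,float)))
X=cv2.triangulatePoints(A[0][0],A[1][0],A[0][1],A[1][1]);X=(X[:3]/X[3]).ravel();print("tip",X)
for n in("side","scene"):print(n,proj(cam(n),X))
s=robot.get_state();print(s["ee_pos"],s["opening"])
# opened geometry reference from first side/scene images: check gripper at start
R0=np.array([[-.9235,.3836,0],[.3836,.9235,0],[0,0,-1]]);e=np.array([.2397,.5769,.1845])
print("start tips scene",[proj(cam("scene"),e+R0[:,2]*.019+R0[:,1]*sg*.053).round(0).tolist() for sg in(-1,1)])
```

```text
tip [0.49830469 0.02781738 0.07981512]
side [[315.57736209 167.16740502]]
scene [[286.07745883 243.27860059]]
[0.49862248 0.03024407 0.06196555] 0.0008007207828853893
start tips scene [[[97.0, 147.0]], [[108.0, 134.0]]]
```

Two views put the real tip 18 mm above the reported TCP (xy agrees), and the start picture shows the same shift. I'll repeat the sweep with the TCP 36 mm lower, guarding the descent with a force threshold.

```bash
sed -i 's/z=.062,r=.105/z=.028,r=.105/' h.py
python3 - <<'E'
from h import *
def st(l):
    s=robot.get_state();print(l,round(s["time"],2),s["ee_pos"].round(4),np.array(s["force"]).round(1),flush=True)
e=np.array(robot.get_state()["ee_pos"]);robot.move_linear([e[0],e[1],.15],.2)
p,R=pose(168,.006,z=.12);robot.move_ptp(p,R)
p,_=pose(168,.006);print("hit",robot.move_linear(p,.08,threshold=6));st("down")
im=robot.grab_frame("side")[:,:,::-1].copy();a=im
if abs(robot.get_state()["ee_pos"][2]-.028)<.003:
  for th in [174,180,186,192,198,204,210,216,222,228,234,239,242.4]:
    p,R=pose(th);h=robot.move_linear(p,.06,R,threshold=30);st((th,h))
    if h:break
b=robot.grab_frame("side")[:,:,::-1]
cr=lambda i:cv2.resize(i[130:265,195:360],None,fx=4,fy=4,interpolation=cv2.INTER_CUBIC)
cv2.imwrite("pics/s3.png",cv2.resize(np.hstack([cr(a),cr(b)]),(800,327)))
E
```

```text
hit False
down 13.9 [0.4618 0.158  0.0284] [ 0.6 -0.2 -0. ]
(174, False) 14.38 [0.4573 0.1416 0.0282] [ 0.3  0.4 -0.1]
(180, False) 14.72 [0.4552 0.1309 0.0281] [ 0.6 -0.2  0.6]
(186, False) 15.05 [0.4543 0.1199 0.0281] [0.9 2.8 0.2]
(192, False) 15.38 [0.4544 0.1086 0.028 ] [-0.   0.3 -0.9]
(198, False) 15.72 [0.4559 0.0977 0.028 ] [-0.3  0.8 -0.9]
(204, False) 16.05 [0.4584 0.0869 0.028 ] [-0.1  0.4 -0.5]
(210, False) 16.38 [0.462  0.0765 0.028 ] [-0.5 -0.5 -0.3]
(216, False) 16.72 [0.4667 0.0664 0.0279] [-0.   0.9  1.3]
(222, False) 17.05 [0.4724 0.057  0.028 ] [ 0.2  0.5 -0.3]
(228, False) 17.38 [0.4791 0.0482 0.0279] [-0.8  0.4  0.1]
(234, False) 17.72 [0.4867 0.0401 0.0279] [0.6 0.2 0.7]
(239, False) 18.02 [0.4937 0.0339 0.0279] [-0.1 -0.   0. ]
(242.4, False) 18.27 [0.4987 0.0302 0.028 ] [0.7 0.2 0.3]
```

View pics/s3.png

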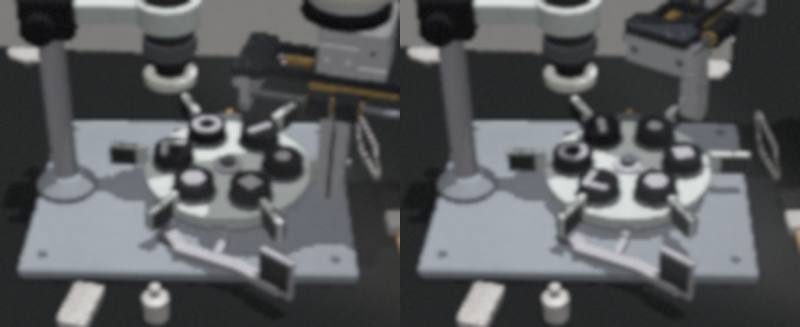

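The ring mount is now under the lens (right panel, mount at (572,152)). I'll retreat and check the seating from above.

Run:
```python
from h import *
p,R=pose(242.4,.015);robot.move_linear(p,.1);p[2]=.15;robot.move_linear(p,.25)
robot.move_ptp([0.43,0.13,0.33],Rdown(-np.pi/2))
c=cam("wrist");im=robot.grab_frame("wrist")[:,:,::-1];cv2.imwrite("pics/w4.png",im);np.save("w4.npy",c,allow_pickle=True)
cv2.imwrite("pics/w4c.png",cv2.resize(im[0:185,150:385],None,fx=3.2,fy=3.2,interpolation=cv2.INTER_CUBIC));print(robot.get_state()["time"])
```

```text
21.8833
```

View pics/w4c.png

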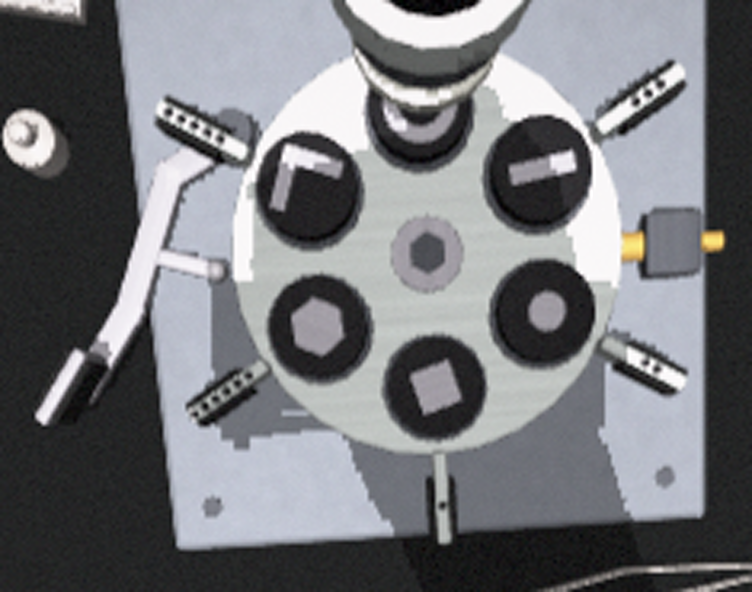

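Run:
```python
from h import *
from scipy.optimize import least_squares
c=np.load("w4.npy",allow_pickle=True).item()
px=lambda l:np.array(l,float)/3.2+[150,0]
m=ray(c,px([(309,187),(540,168),(545,312),(436,387),(320,327)]),.062)[:,:2]
off=np.radians([60,-60,-120,180,120])
f=lambda p:np.r_[[m[i]-p[:2]-.054*np.array([np.cos(p[2]+o),np.sin(p[2]+o)]) for i,o in enumerate(off)]].ravel()
r=least_squares(f,[.56,.12,0]);print("centre",r.x[:2],"ring deg stand",np.degrees(r.x[2])-3.9,"res",(r.fun*1e3).round(1))
o=r.x[:2]
t=ray(c,px([(202,128),(640,99),(648,364),(442,500),(228,392)]),.062)[:,:2]-o
a=np.degrees(np.arctan2(t[:,1],t[:,0]));print("tabs",((a-3.9+30)%60-30).round(1),np.hypot(*t.T).round(3))
# screw holes in plate front: yaw check
k=ray(c,px([(212,506),(666,476)]),.016);d=k[0]-k[1];print("yaw screws",np.degrees(np.arctan2(d[1],d[0]))-90)
# thumb plate top z64: outer edge ends
q=ray(c,px([(40,420),(85,352)]),.064)[:,:2];h=W([-.060,.128]);n=W([.35,.94])-O
print("plate outer",q.round(4),"home",h.round(4),"open dist",(q-h)@n, "n",n.round(3)); print("weight",ray(c,px([(35,140)]),.037).round(3))
```

```text
centre [0.5588642  0.11565965] ring deg stand -0.01459629478701352 res [-0.5 -1.1  0.1  0.9 -0.3  0.9  0.4  0.1  0.3 -0.9]
tabs [-0.6 -0.1 -0.  -0.2  0. ] [0.1   0.099 0.101 0.1   0.099]
yaw screws 3.697316517189435
plate outer [[0.4923 0.2759]
 [0.5193 0.2555]] home [0.4914 0.2401] open dist [0.0346663  0.02272962] n [0.285 0.962]
weight [[0.605 0.278 0.037]]
```

The ring is seated at the station (about 0°, tabs within 0.6°), and the weight is 75 mm clear of the push path. Now I'll push the lever.

```bash
cat >> h.py <<'E'
def lev(b,gap=0,z=.019,off=.008):
    cb,sb=np.cos(b),np.sin(b);Rb=np.array([[cb,sb],[-sb,cb]]);piv=np.array([.055,.078])
    n=Rb@np.array([.35,.94]);p=piv+Rb@(np.array([-.060,.128])-piv)+n*(off+gap)
    return np.r_[W(p),z],Rdown(np.arctan2(n[1],n[0])+YAW-np.pi/2)
E
python3 - <<'E'
from h import *
def st(l):
    s=robot.get_state();print(l,round(s["time"],2),s["ee_pos"].round(4),np.array(s["force"]).round(1),flush=True)
p,R=lev(.32,.015,z=.13);robot.move_ptp(p,R);st("above")
p,R=lev(.32,.015);print(robot.move_linear(p,.1,threshold=6));st("down")
for b in (.32,.26,.20,.15,.10,.05,.02):
    p,R=lev(b);h=robot.move_linear(p,.05,R,threshold=15);st((b,h))
    if h:break
else:
    p,R=lev(-.05);h=robot.move_linear(p,.015,threshold=10);st(("end",h)); print("target",p)
e=np.array(robot.get_state()["ee_pos"])[:2]; h=lev(0)[0][:2]; n=W([.35,.94])-O; print("finger beyond home mm",-1e3*(e-h)@n)
E
```

```text
above 22.95 [0.5243 0.2936 0.1309] [ 0.5  0.  -0.1]
False
down 24.21 [0.5242 0.2943 0.0196] [ 0.3 -0.4  0.4]
(0.32, False) 24.66 [0.5153 0.2815 0.0192] [0.3 0.7 0.4]
(0.26, False) 24.96 [0.5105 0.276  0.019 ] [-0.7 -0.1 -1.1]
(0.2, False) 25.26 [0.506  0.2699 0.019 ] [-0.1 -0.3  0.7]
(0.15, False) 25.53 [0.5026 0.2646 0.019 ] [-0.1  0.1 -0.8]
(0.1, False) 25.81 [0.4994 0.2592 0.019 ] [-0.1 -0.2 -0.4]
(0.05, False) 26.08 [0.4964 0.2536 0.019 ] [ 0.2 -0.1  0.6]
(0.02, False) 26.33 [0.4948 0.2504 0.0191] [-0.4  0.5  0.6]
('end', True) 26.62 [0.4948 0.2504 0.0191] [1.7 3.4 0.7]
target [0.49137307 0.24196331 0.019     ]
finger beyond home mm -2.7755745188464207
```

It hit a firm stop about 3 mm from nominal. I'll push once more with a higher threshold to tell a stop from a false trigger.

Run:
```python
from h import *
n=W([.35,.94])-O
for k in (14,20,25):
    p,R=lev(-.03);h=robot.move_linear(p,.01,threshold=k)
    s=robot.get_state();e=np.array(s["ee_pos"])[:2];print(k,h,round(s["time"],2),e.round(4),np.array(s["force"]).round(1),"beyond",-1e3*(e-lev(0)[0][:2])@n)
im=robot.grab_frame("side")
```

```text
14 True 26.96 [0.4949 0.2504] [ 1.9  2.7 -0.5] beyond -2.826909332850928
20 True 27.36 [0.4949 0.2505] [ 2.6  2.9 -0. ] beyond -2.960772886186832
25 True 27.82 [0.495  0.2507] [2.5 3.6 1. ] beyond -3.159731152137205
```

Each push met a firm stop at the same place. I'll retreat and verify from above.

Run:
```python
from h import *
p,R=lev(.02,.04);robot.move_linear(p,.1);p[2]=.15;robot.move_linear(p,.2)
robot.move_ptp([0.43,0.13,0.33],Rdown(-np.pi/2));robot.pause(.3)
c=cam("wrist");im=robot.grab_frame("wrist")[:,:,::-1];cv2.imwrite("pics/w5.png",im);np.save("w5.npy",c,allow_pickle=True)
cv2.imwrite("pics/w5c.png",cv2.resize(im[0:185,150:385],None,fx=3.2,fy=3.2,interpolation=cv2.INTER_CUBIC));print(robot.get_state()["time"])
px=lambda P:((proj(c,P)-[150,0])*3.2).round(0).tolist()
for b in(0,.02,.05):
  q,_=lev(b,off=0,z=.064);n=lev(b,1,off=0)[0]-lev(b,off=0)[0];n[2]=0;t=np.array([-n[1],n[0],0]);print(b,px([q+t*.017,q-t*.017]))
```

```text
30.6167
0 [[118.0, 462.0], [136.0, 381.0]]
0.02 [[111.0, 460.0], [131.0, 379.0]]
0.05 [[101.0, 456.0], [124.0, 376.0]]
```

View pics/w5c.png

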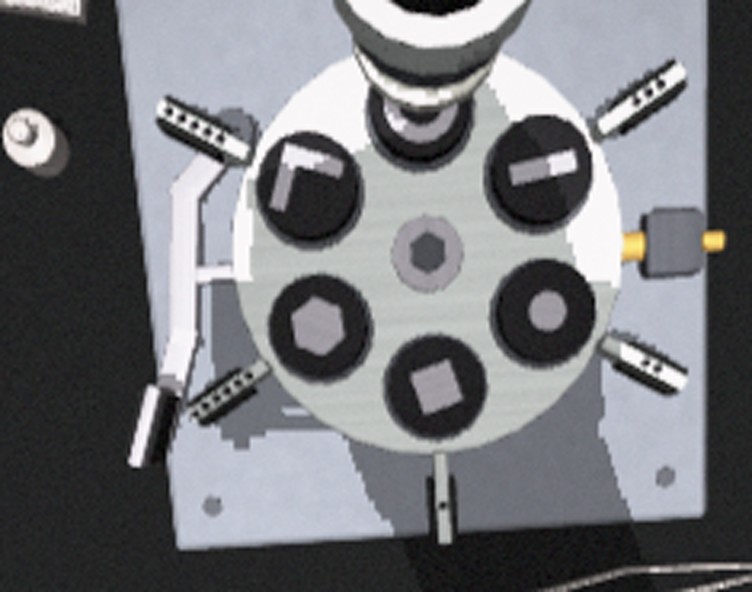

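The lever is home: the tooth is in the rim notch at crop (230,272) and the plate's edge at (130,463)–(150,386) matches the home direction. The turret hasn't moved, the ring is under the lens and the arm is clear.

```bash
python3 -c "
from rig import robot
print(robot.sign_off())"
```

```text
the job is handed in; nothing more can be done
None
```

The ring mount is clicked in under the lens (within about 0.5° of its station), the lock lever was pushed afterwards to a firm stop at home, and the job was handed in at about 31 s with the arm clear of everything.

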